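# Shut and latch the chip collector's clean-out hatch

### The job

The chip collector on the bench has been emptied and its clean-out hatch left part open. Swing the hatch down gently onto its seal, then press it down and turn its black wing knob clockwise a full quarter turn, until the tongue inside has swung right behind the front edge of the frame and holds the hatch down by itself, and let go. Use no force: don't bang or lean hard on the thin hatch, don't crank the tongue against the frame edge, and leave everything else on the bench where it is.

Things in the scene. Friction and masses are not known exactly. Their poses are not given: they have to be found in the camera images.
- collector: Dark grey benchtop chip collector, fixed to the bench. Origin: centre of the underside of its front box (290 mm deep in x, 340 wide in y, flat steel deck on top 130 mm above the bench). x points from front (robot side, switch box) to rear, z up. Behind, x 145 to 245 mm, is a lower bay (100 mm high) with a motor on it up to 172 mm high. An intake pipe sticks out 55 mm on the +y side.
- frame_edge (a point): Nominal middle of the frame edge: the front edge of the hatch opening, on top of the steel front rail, at x = -102 mm, z = 130 mm in the collector's frame. The rail runs from here 43 mm towards the front and is 5 mm thick; the tongue must end underneath it. It is bolted on in slots and really sits up to 4.5 mm higher or lower than this, so the closed height of the hatch varies too.
- seal_front (a point): Nominal middle of the foot of the springy rubber seal on the front rail, at x = -112 mm, z = 130 mm in the collector's frame. The free rubber stands 9 mm above the rail, 2.5 mm more or less (old or new), presses back with about 2 N at first touch and 1.6 N per mm, and holds the hatch's front up until it is pressed down 3.5 to 8.5 mm, onto the rail.
- hinge_line (a point): Middle of the hatch's hinge axis, 118 mm behind (+x) and 133 mm above the collector's origin; the axis runs along the collector's y. The point's axes are the collector's.
- hatch (a joint): Opening angle of the teal sheet-metal hatch, rad, growing as its front edge rises; starts at 0.5 to 0.85. Fully closed (front fold on the rail) it reads 0, up to 0.02 more or less with the rail's height. Stiff hinge: it stays where left; swinging it shut takes under 5 N at the front. Pressing it fully closed takes 9 to 19 N at the knob; then it stands hard. Let go unlatched, it springs up 2 to 8 mm.
- panel: The hatch's thin teal sheet-metal panel: 240 mm from the hinge axis to the front edge, 280 mm wide, 8 mm thick, underside in the plane of the hinge axis, with a 3 mm fold below its front edge that lands on the rail. It dents under more than 28 N. Origin on the hinge axis; axes turn with the hatch: x from front to hinge, z out of the top face.
- hatch_front (a point): Point on the hatch's top face, 225 mm from the hinge axis, on the centre line. Axes as panel.
- knob (a joint): Angle of the black wing knob, rad, clockwise seen from above: 0 = wing along the hinge, pointer to the collector's -y, tongue clear; 1.571 = stop, pointer to the front, tongue behind the frame edge. Starts at 0 to 0.3, turns freely (0.06 N m) to about 0.47, where the tongue meets the edge: it goes under only with the hatch pressed to under 1 mm from fully closed, else it jams. It stays where left.
- knob_grip (a point): On the knob's axis, 24 mm above the hatch's top face: the place to pinch. The axis is 200 mm from the hinge axis, on the centre line, square to the hatch. Wing: 12 mm thick, 64 mm long, from 6 to 34 mm above the hatch, on a round foot 42 mm across and 6 mm high. Turns with the knob: y along the wing, yellow pointer line at its -y end, z out of the hatch.
- tongue: The knob's hidden steel cam tongue: flat bar 12 mm wide, 6 mm thick, reaching 34 mm from the knob's axis in the direction of the pointer. Origin on the knob's axis, middle of its thickness, 19.8 mm below the hatch's top face. With the hatch fully closed its upper side is 0.8 mm below the underside of the rail. It bends if driven against the edge with over 25 N.
- sanding_block: Bystander: cork sanding block, 65 x 105 x 30 mm, lying on the bench close in front of the collector; origin at the centre of its underside.
- plane: Bystander: wooden hand plane, 160 x 58 mm, 95 mm tall; origin at the centre of its underside.
- mallet: Bystander: turned wooden mallet standing on its head, 82 mm across, 217 mm tall; origin at the centre of its underside.
- flask: Bystander: dark green drinking flask, 66 mm across, 230 mm tall; origin at the centre of its underside.
- mug: Bystander: white mug, 82 mm across, 95 mm tall; origin at the centre of its underside.
- battery: Bystander: black tool battery, 110 x 72 x 61 mm; origin at the centre of its underside.
- billet: Bystander: pine billet, 50 x 260 x 35 mm; origin at the centre of its underside.
- screwdriver: Bystander: screwdriver with a grey handle, lying flat on the bench; origin near its middle.

How it is judged:
By the outcome, as a careful person would: the job done as asked, in the order asked, and still so for the second after the job is handed in, with the robot touching nothing.
It also fails if it takes over 64 s, if anything falls off the work surface, if the arm or the gripper's body presses on something with over 40 N, if the wrist force passes 120 N, or if a joint passes its speed limit or range.

### The arm

A 6-joint arm with a two-finger parallel gripper is mounted at the origin on the work surface. World frame = base frame: x ahead of the robot, y to its left, z up, the work surface at z = 0. Lengths are in m, angles in rad, forces in N, time in s.
With the tool pointing down it reaches from about 0.375 to 0.9 m from the base axis. Payload 3.1 kg.
Tool frame: the origin (TCP) lies at the very end of the fingers, on their centre line; the grasp point (between the pads) lies robot.grasp_offset behind it (robot.grasp_offset is the distance from the TCP to the grasp point, in m); z points along the fingers, y is the direction in which the jaws open and shut (so a half turn about z gives the same grasp; the last joint's range is limited). The gripper opens to 87 mm and grips with 3 to 60 N. Pads are 19 mm wide; open, the fingers measure 117 mm over their backs; the gripper's body (75 mm by 190 mm) begins 51 mm behind the grasp point.
Start: joints at [1.145, 0.527, 1.433, -0, 1.181, -0.178], TCP at [0.153, 0.606, 0.185] pointing down, gripper open.
Joint ranges: [-3.08, 3.08], [-0.75, 2.2], [0.22, 2.44], [-1.43, 4.57], [0, 2.65], [-2.85, 2.85]. Speed limits (rad/s): [2.79, 2.79, 3.14, 3.14, 3.14, 3.14].

### API

Orientations are given as a unit quaternion [x, y, z, w].
In Python, from rig import robot gives the robot as it stands.
- The arm moves only by the tool drive_tool, never from a script. Its argument "targets" is one flat list of numbers, 6 for each row, row after row: the shift along the tool's x, y, z in cm, then the turn, a rotation vector about the tool's x, y, z in degrees. A call has 1 to 12 rows; each row is the pose to reach, as a shift and turn from the pose commanded when the call began, along the tool's axes at that moment; what a row does not reach only later rows make up. A row lasts 1/12 s, in which the tool goes at most 41.7 mm and 7.16 degrees, less where a joint would pass 70% of its speed; a pose out of reach is approached as far as the arm can. A call with a gripper value outside its range is refused whole. "grip" is the gripper command: -1 is fully open, 1 is shut, values between are in proportion, set as the call begins (left out, the last holds). The fingers move at their own pace and stop on an object; "squeeze" is the grip in N (left out, the last holds). Time passes only in rows, so rows that repeat a pose let the fingers close. It gives the time, the measured TCP pose, the force and the opening at its end, in the units of the state.
- robot.get_obs(): the state, without advancing time (a new reading comes with each control period).
- robot.camera(name): name is "scene" or "top" or "wrist"; returns (picture, depth): 480x640x3 uint8, red, green, blue; 480x640 float32, m along the optical axis (not along the pixel's ray), 0 where there is no reading.
- robot.calibration(name): a dict with "mtx" (3x3 intrinsics, pixels), "R" (3x3) and "t" (3): a world point X has camera coordinates R X + t; the wrist camera has in their place "hand_eye" (4x4, takes a point from camera to tool coordinates, whose origin is the TCP and whose axes are the flange's). Camera axes: x right, y down, z forward; pixel columns grow to the right and rows downward; lengths in m; the calibration is good to about 2 mm. A picture is of the moment at which its call begins: read the wrist's pose just before it. calibration takes no time and is no camera call.
- robot.hand_in(): hands the job in, once; it reports no verdict.
The state is a dict: "time": time; "q": joint angles; "joint_velocities": joint speeds; "joint_torque": joint torques, N m; "position": TCP position; "tool_rot": TCP orientation; "ft_force": force on the tool from outside, world axes, zero at the start; "moment": the same for the moment, N m; "grip_width": finger opening in m.
Only numpy, scipy, OpenCV 4.12 (cv2) and the standard library are available. Lean on these libraries where they do the work, as an engineer would, in place of code of your own. Each camera call takes 0.05 s, during which the arm holds its last target.

## Working session

There is one attempt and no reset: what is moved stays moved. The work goes in short steps, Python scripts to look and compute and a tool call to move; the robot and the scene stay as the last step left them, time stands still between calls to the robot, and variables do not carry over. Pictures are saved under pics/ and viewed, and the job is handed in when it is done.

Besides the shell and the picture viewer there is one more tool, called after ">>>" as name(argument=value, ...) on one line, values as JSON. drive_tool: Moves the arm, as the interface text tells. Its arguments: {"type":"object","properties":{"targets":{"type":"array","items":{"type":"number"}},"grip":{"type":"number"},"squeeze":{"type":"number"}},"required":["targets"]}

```bash
mkdir -p pics; ls
python3 - <<'E'
from rig import robot
import cv2,numpy as np
print(robot.get_obs(), robot.grasp_offset)
for n in ["scene","top"]:
    im,d=robot.camera(n)
    cv2.imwrite(f"pics/{n}0.png",im[:,:,::-1]); np.save(f"pics/{n}0.npy",d)
    print(n,robot.calibration(n))
print(robot.calibration("wrist"))
E
```

```text
pics
{'time': 0.0, 'q': array([ 1.14450792e+00,  5.28467834e-01,  1.43389840e+00, -8.62292741e-06,
        1.18142168e+00, -1.78501922e-01]), 'joint_velocities': array([ 0.00034378,  0.000159  , -0.00195618,  0.00031634,  0.00022669,
        0.00057163]), 'joint_torque': array([ 1.18755110e-03, -4.40036523e+01, -1.76596284e+01,  6.34217751e-02,
        5.81975095e-02, -1.44431242e-04]), 'position': array([0.15291695, 0.6051576 , 0.18397196]), 'tool_rot': array([ 1.23574833e-01,  9.92334649e-01, -1.04901317e-03, -3.23076391e-04]), 'ft_force': array([-0.43050716,  0.68703571, -0.37709399]), 'moment': array([-0.03967894, -0.00253294,  0.04343344]), 'grip_width': 0.0870110629689458} 0.0187
scene {'mtx': array([[527.54396592,   0.        , 320.28973975],
       [  0.        , 527.54396592, 238.6238275 ],
       [  0.        ,   0.        ,   1.        ]]), 'R': array([[-0.96071748,  0.27742518, -0.00756244],
       [ 0.23772882,  0.80857815, -0.53822522],
       [-0.14320241, -0.51888019, -0.84276712]]), 't': array([ 0.48312368, -0.07742103,  1.41438111])}
top {'mtx': array([[537.115117  
[... 152 characters left out ...]
2269753, -0.99972515,  0.00586984],
       [-0.99723431,  0.02222457, -0.07092107],
       [ 0.07077112, -0.00746334, -0.99746466]]), 't': array([0.01557578, 0.53550982, 1.37069099])}
{'mtx': array([[334.17228114,   0.        , 318.48947643],
       [  0.        , 334.17228114, 233.45182882],
       [  0.        ,   0.        ,   1.        ]]), 'hand_eye': array([[-6.62292739e-04, -9.59132581e-01, -2.82956274e-01,
         7.87558990e-02],
       [ 9.99999764e-01, -5.83232162e-04, -3.63644926e-04,
         3.10972152e-04],
       [ 1.83754497e-04, -2.82956448e-01,  9.59132741e-01,
        -2.00745802e-01],
       [ 0.00000000e+00,  0.00000000e+00,  0.00000000e+00,
         1.00000000e+00]])}
```

View pics/scene0.png

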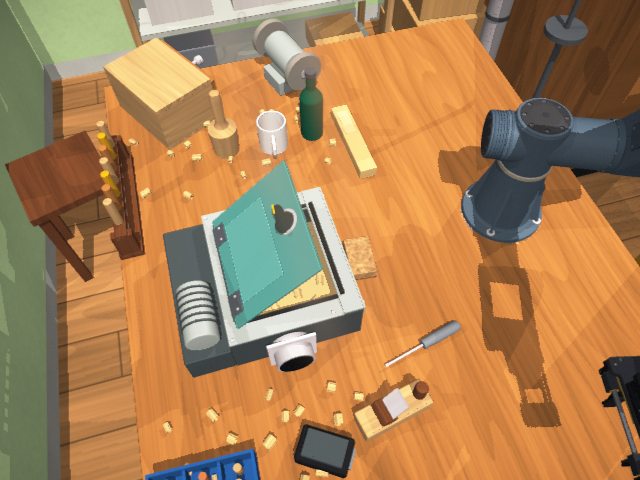

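View pics/top0.png

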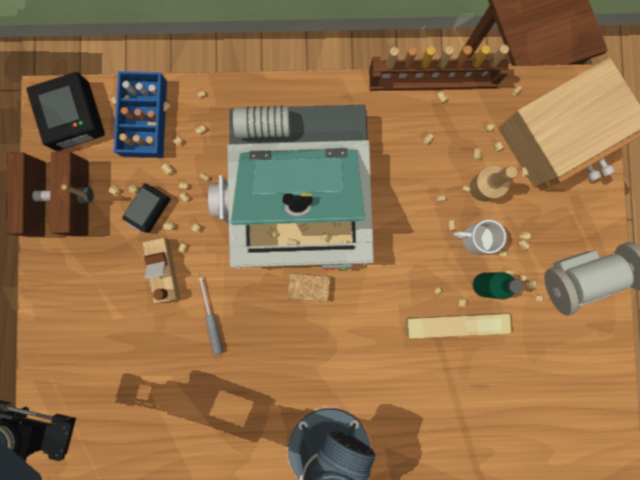

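The collector is at about (300,190) in the top view, its hatch (teal) open with the front toward the robot. The knob is at about (298,202) top and (283,217) scene. Next I'll measure the pose from depth.

```bash
cat > h.py <<'E'
import numpy as np,cv2
from rig import robot
def cloud(n,d,calib=None):
    c=calib or robot.calibration(n);K=c["mtx"]
    v,u=np.mgrid[:480,:640]
    P=np.stack([(u-K[0,2])/K[0,0]*d,(v-K[1,2])/K[1,1]*d,d],-1)
    return (P-c["t"])@c["R"]
def plane(P):
    c=P.mean(0)
    for k in range(6):
        n=np.linalg.svd(P-c,full_matrices=False)[2][2]; r=(P-c)@n
        s=max(1.5*np.median(abs(r)),.001); P=P[abs(r)<3*s] ; c=P.mean(0)
    n=np.linalg.svd(P-c,full_matrices=False)[2][2]
    return c,n*np.sign(n[2]),len(P),np.std((P-c)@n)
E
python3 - <<'E'
from h import *
for n in ["scene","top"]:
    im=cv2.imread(f"pics/{n}0.png"); d=np.load(f"pics/{n}0.npy"); W=cloud(n,d)
    hsv=cv2.cvtColor(im,cv2.COLOR_BGR2HSV)
    teal=(hsv[...,0]>75)&(hsv[...,0]<98)&(hsv[...,1]>90)&(hsv[...,2]>70)&(d>0)
    n_,lab,st,ce=cv2.connectedComponentsWithStats(teal.astype(np.uint8))
    i=1+np.argmax(st[1:,4]); m=cv2.erode((lab==i).astype(np.uint8),np.ones((3,3)))>0
    P=W[m]; c,nn,k,s=plane(P); print(n,"teal",st[i],c,nn,k,s,"tilt",np.arccos(nn[2]),"dir",np.arctan2(nn[1],nn[0]))
    R=P[abs((P-c)@nn)<.006]; h=cv2.convexHull(((lab==i)&1).astype(np.uint8)*0+0) if 0 else None
    pts=np.argwhere(lab==i)[:,::-1].astype(np.int32)
    box=cv2.approxPolyDP(cv2.convexHull(pts),8,True)[:,0]
    K=robot.calibration(n)
    for u,v in box:
        ray=K["R"].T@np.array([(u-K["mtx"][0,2])/K["mtx"][0,0],(v-K["mtx"][1,2])/K["mtx"][1,1],1]); o=-K["R"].T@K["t"]
        t=((c-o)@nn)/(ray@nn); print((u,v),np.round(o+t*ray,4))
    # deck
    g=(hsv[...,1]<60)&(W[...,2]>.12)&(W[...,2]<.145)&(W[...,0]>.4)&(W[...,0]<.85)&(abs(W[...,1]-.1)<.25)&(d>0)
    Q=W[g]; print("deck",g.sum(),plane(Q)); 
    r=cv2.minAreaRect((Q[:,:2]*1000).astype(np.float32)); print(r)
    dark=(hsv[...,2]<60)&m
    b=(hsv[...,2]<50)&(abs(W[...,2]-.25)<.1)&(d>0)&(W[...,0]<.75)&(W[...,0]>.45)&(abs(W[...,1]-.05)<.15)
    if b.sum(): print("black",b.sum(),np.median(W[b],0), W[b].min(0),W[b].max(0))
E
```

```text
scene teal [ 213  187   88  141 6759] [0.66702775 0.07857412 0.20309013] [0.64824587 0.00864238 0.76138203] 5937 0.001511234993871007 tilt 0.7053541021495423 dir 0.013331156760424774
(np.int32(237), np.int32(327)) [0.7376 0.1983 0.1417]
(np.int32(213), np.int32(221)) [ 0.7394 -0.077   0.1432]
(np.int32(255), np.int32(187)) [ 0.6298 -0.0727  0.2365]
(np.int32(296), np.int32(247)) [0.5863 0.1243 0.2713]
(np.int32(300), np.int32(283)) [0.5983 0.1978 0.2603]
deck 6927 (array([0.60454084, 0.12177421, 0.13093227]), array([0.01120741, 0.004078  , 0.99992888]), 6057, np.float64(0.002325104320126599))
((658.3861694335938, 69.99998474121094), (384.36920166015625, 365.8094787597656), 0.494498074054718)
top teal [ 233  154   51   67 1163] [0.64644404 0.1588651  0.21858564] [0.65077675 0.00380019 0.75925963] 77 0.0012814665496565744 tilt 0.7086216211169578 dir 0.005839399413381958
(np.int32(282), np.int32(213)) [0.5728 0.0899 0.2821]
(np.int32(233), np.int32(219)) [0.5613 0.1915 0.2914]
(np.int32(243), np.int32(154)) [0.7324 0.1894 0.1447]
(np.int32(283), np.int32(193)) [0.6218 0.0898 0.2401]
deck 6211 (array([0.58499059, 0.0550002 , 0.13245683]), array([ 1.23238521e-02, -7.01828607e-04,  9.99923812e-01]), 5812, np.float64(0.003209785215135098))
((652.8408813476562, 70.10558319091797), (373.6424865722656, 362.7550354003906), 0.5139912962913513)
black 343 [0.59563219 0.05816977 0.28785497] [ 0.5037702  -0.01192548  0.15181358] [0.61117812 0.08680213 0.3022948 ]
```

Run:
```python
import cv2
a=cv2.imread("pics/top0.png")[90:310,190:410]; b=cv2.imread("pics/scene0.png")[150:390,150:390]
cv2.imwrite("pics/c1.png",cv2.hconcat([cv2.resize(a,(400,400),interpolation=2),cv2.resize(b,(400,400),interpolation=2)]))
```

```text
(no output)
```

View pics/c1.png

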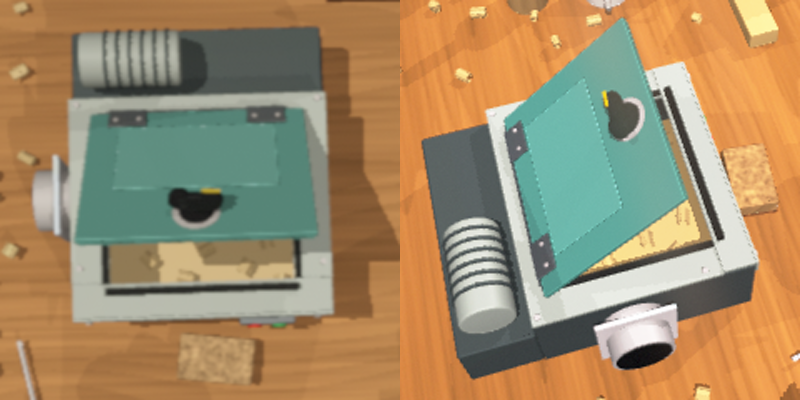

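Run:
```python
from h import *
K=robot.calibration("top"); o=-K["R"].T@K["t"]
def hit(u,v,z,K=K):
    o=-K["R"].T@K["t"]
    ray=K["R"].T@np.array([(u-K["mtx"][0,2])/K["mtx"][0,0],(v-K["mtx"][1,2])/K["mtx"][1,1],1]); return np.round(o+ray*(z-o[2])/ray[2],4)
c=lambda u,v:(190+u*.55-.2,90+v*.55-.2)
print("deck corners")
for p in [(69,97),(326,92),(73,321),(333,316)]: print(hit(*c(*p),.13))
print("rear bay")
for p in [(74,35),(320,28)]: print(hit(*c(*p),.10))
a=.706
print("panel front corners top")
for p in [(76,243),(316,236)]: print(hit(*c(*p),.133+.24*np.sin(a)+.004))
S=robot.calibration("scene"); s=lambda u,v:(150+u*.6-.2,150+v*.6-.2)
print("scene deck")
for p in [(487,112),(685,63),(757,261),(550,333)]: print(hit(*s(p[0]-400,p[1]),.13,S))
print("scene panel top corners")
for p in [(625,18),(688,206)]: print(hit(*s(p[0]-400,p[1]),.133+.24*np.sin(a)+.008*np.cos(a),S))
```

```text
deck corners
[0.7632 0.2278 0.13  ]
[ 0.7627 -0.1128  0.13  ]
[0.4667 0.2256 0.13  ]
[ 0.4656 -0.1134  0.13  ]
rear bay
[0.8564 0.2252 0.1   ]
[ 0.8592 -0.1102  0.1   ]
panel front corners top
[0.552  0.1943 0.2927]
[ 0.5539 -0.0804  0.2927]
scene deck
[ 0.7632 -0.1055  0.13  ]
[ 0.4687 -0.1104  0.13  ]
[0.4694 0.2226 0.13  ]
[0.7423 0.243  0.13  ]
scene panel top corners
[ 0.557  -0.0778  0.2948]
[0.5562 0.2082 0.2948]
```

```bash
cat >> h.py <<'E'
from scipy.spatial.transform import Rotation as Ro
def rot(yaw,tilt=0.0):
    # tool down, y axis at world angle yaw; tilt: follow hatch open by tilt (about +y world; normal leans +x)
    y=np.array([np.cos(yaw),np.sin(yaw),0]);z=np.array([0,0,-1.]);x=np.cross(y,z)
    return Ro.from_euler('y',tilt)*Ro.from_matrix(np.stack([x,y,z],1))
def rel(p,R,obs=None):
    o=obs or robot.get_obs(); R0=Ro.from_quat(o["tool_rot"])
    print("shift cm",np.round(R0.inv().apply(np.array(p)-o["position"])*100,2),"turn deg",np.round((R0.inv()*R).as_rotvec(degrees=True),2))
def st():
    o=robot.get_obs(); R0=Ro.from_quat(o["tool_rot"]).as_matrix()
    print("t",round(o["time"],2),"p",np.round(o["position"],4),"F",np.round(o["ft_force"],2),"M",np.round(o["moment"],3),"w",round(o["grip_width"],4),"q",np.round(o["q"],3),"yaw",round(np.arctan2(R0[1,1],R0[0,1]),4),"z",np.round(R0[:,2],4))
    return o
E
python3 - <<'E'
from h import *
st(); rel([.153,.606,.36],rot(1.323)); rel([.59,.112,.36],rot(0))
E
```

```text
t 0.1 p [0.153  0.6052 0.1841] F [-0.21  1.02  0.3 ] M [-0.03   0.008  0.041] w 0.0873 q [ 1.144  0.528  1.434  0.     1.181 -0.178] yaw 1.323 z [-8.0e-04 -1.8e-03 -1.0e+00]
shift cm [  0.02   0.04 -17.59] turn deg [-0.11 -0.02 -0.  ]
shift cm [-54.46 -37.13 -17.54] turn deg [-1.10e-01  6.00e-02  7.58e+01]
```

>>> drive_tool(targets=[0, 0, -4, 0, 0, 0, -1, -0.7, -8, 0, 0, 6, -3, -2, -11, 0, 0, 12, -6, -4, -13.5, 0, 0, 18, -9, -6.2, -15.5, 0, 0, 25, -12.4, -8.5, -16.5, 0, 0, 32, -15.8, -10.8, -17.5, 0, 0, 39, -19.2, -13.1, -17.5, 0, 0, 46, -22.6, -15.4, -17.5, 0, 0, 53, -26, -17.7, -17.5, 0, 0, 60, -29.3, -20, -17.5, 0, 0, 67, -32.6, -22.2, -17.5, 0, 0, 74], grip=1, squeeze=20)

```text
time: 1.1
position: [0.4155, 0.3087, 0.3597]
tool_rot: [0.698, 0.716, -0.0, -0.0]
ft_force: [2.3, 1.2, -1.0]
grip_width: 0.0154
```

```bash
python3 -c "
from h import *
st(); rel([.59,.112,.36],rot(0))"
```

```text
t 1.1 p [0.4155 0.3087 0.3597] F [ 2.29  1.18 -0.96] M [-0.073  0.009  0.007] w 0.0154 q [ 0.423  0.214  1.439 -0.     1.489  0.398] yaw 0.0253 z [-6.e-04 -4.e-04 -1.e+00]
shift cm [-20.1   16.95  -0.03] turn deg [-0.04  0.02  1.45]
```

>>> drive_tool(targets=[-3, 2.6, 0, 0, 0, 1.4, -6, 5.1, 0, 0, 0, 1.4, -9, 7.6, 0, 0, 0, 1.4, -12, 10.2, 0, 0, 0, 1.4, -15, 12.7, 0, 0, 0, 1.4, -18, 15.2, 0, 0, 0, 1.4, -20.1, 17, 0, 0, 0, 1.4, -20.1, 17, 0, 0, 0, 1.4, -20.1, 17, 0, 0, 0, 1.4])

```text
time: 1.85
position: [0.5914, 0.1138, 0.3587]
tool_rot: [0.706, 0.709, -0.001, -0.001]
ft_force: [-0.6, -1.0, -0.4]
grip_width: 0.0
```

```bash
python3 -c "
from h import *
st(); rel([.588,.112,.30],rot(0))
im,d=robot.camera('wrist'); cv2.imwrite('pics/w1.png',im[:,:,::-1]); np.save('pics/w1.npy',d)
im,d=robot.camera('scene'); cv2.imwrite('pics/s1.png',im[:,:,::-1])
"
```

```text
t 1.85 p [0.5914 0.1138 0.3587] F [-0.56 -1.03 -0.35] M [-0.084  0.054  0.009] w 0.0 q [0.004 0.354 1.242 0.    1.548 0.   ] yaw 0.0041 z [-2.5e-03  4.0e-04 -1.0e+00]
shift cm [-0.18 -0.33  5.87] turn deg [-0.14 -0.02  0.24]
```

View pics/w1.png

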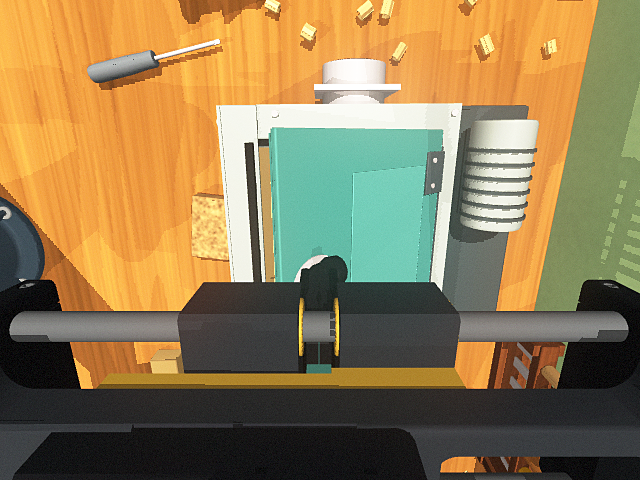

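View pics/s1.png

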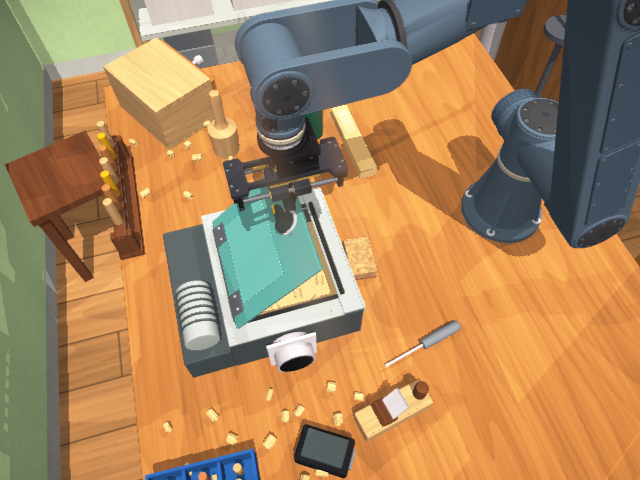

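>>> drive_tool(targets=[0, 0, 2.5, 0, 0, 0, 0, 0, 4.5, 0, 0, 0, 0, 0, 6, 0, 0, 0, 0, 0, 6.8, 0, 0, 0, 0, -0.2, 7.2, 0, 0, 0, 0, -0.5, 7.6, 0, 0, 0, 0, -0.8, 8, 0, 0, 0, 0, -1.1, 8.4, 0, 0, 0, 0, -1.4, 8.8, 0, 0, 0])

```text
time: 2.7
position: [0.5771, 0.1152, 0.2725]
tool_rot: [0.705, 0.71, 0.001, 0.001]
ft_force: [-0.3, 0.5, 0.3]
grip_width: -0.0001
```

```bash
python3 -c "
from h import *
st()
im,d=robot.camera('scene'); cv2.imwrite('pics/s2.png',cv2.resize(im[120:360,160:400,::-1],(600,600)))
"
```

```text
t 2.7 p [0.5771 0.1152 0.2725] F [-0.35  0.46  0.27] M [-0.067  0.077  0.023] w -0.0001 q [0.007 0.389 1.418 0.    1.333 0.   ] yaw 0.0073 z [ 0.0016  0.     -1.    ]
```

View pics/s2.png

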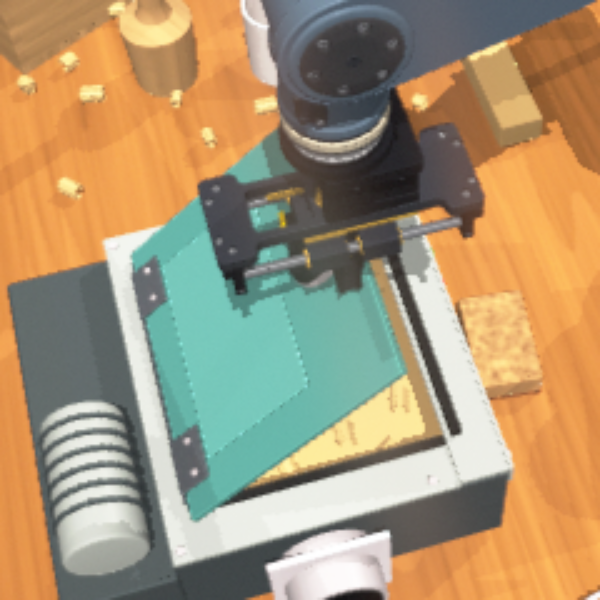

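>>> drive_tool(targets=[0, -0.2, 0.3, 0, 0, 0, 0, -0.4, 0.6, 0, 0, 0, 0, -0.6, 0.9, 0, 0, 0, 0, -0.8, 1.2, 0, 0, 0, 0, -1, 1.5, 0, 0, 0, 0, -1.1, 1.8, 0, 0, 0])

```text
time: 3.25
position: [0.5659, 0.115, 0.2538]
tool_rot: [0.705, 0.71, 0.0, 0.0]
ft_force: [0.3, 0.7, 0.7]
grip_width: 0.0007
```

```bash
python3 -c "
from h import *
st()
im,d=robot.camera('scene'); cv2.imwrite('pics/s3.png',cv2.resize(im[120:360,160:400,::-1],(600,600)))
"
```

```text
t 3.25 p [0.5659 0.115  0.2538] F [0.28 0.7  0.67] M [-0.047  0.08   0.025] w 0.0007 q [0.007 0.39  1.47  0.    1.281 0.   ] yaw 0.007 z [ 2.e-04  0.e+00 -1.e+00]
```

View pics/s3.png

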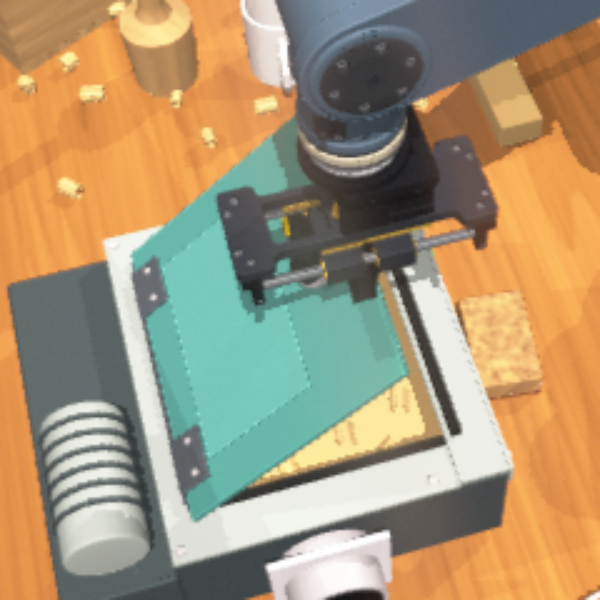

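```bash
cat >> h.py <<'E'
def hatch(tag=None,off=.008):
    im,d=robot.camera("scene"); im=im[:,:,::-1].copy(); W=cloud("scene",d)
    if tag: cv2.imwrite(f'pics/{tag}.png',cv2.resize(im[120:360,160:400],(600,600)))
    hsv=cv2.cvtColor(im,cv2.COLOR_BGR2HSV)
    teal=(hsv[...,0]>75)&(hsv[...,0]<98)&(hsv[...,1]>90)&(hsv[...,2]>70)&(d>0)&(W[...,2]>.12)&(abs(W[...,1]-.06)<.17)&(abs(W[...,0]-.62)<.2)
    m=cv2.erode(teal.astype(np.uint8),np.ones((3,3)))>0
    c,n,k,s=plane(W[m]); print("hatch tilt",np.arctan2(n[0],n[2]),"ny",n[1],k,s,"c",c); return c,n
E
python3 - <<'E'
from h import *
c,n=hatch()
P=robot.get_obs()["position"]
for dx in (-.015,-.01,0): 
    q=P+[dx,0,0]; print(dx,"gap along n", (q-c)@n, "s from hinge", np.hypot(.735-q[0],q[2]-.133))
E
```

```text
hatch tilt 0.6910142020836058 ny 0.008449052241649633 5174 0.0015756671255746828 c [0.67105768 0.08903655 0.19763039]
-0.015 gap along n -0.03356858054364233 s from hinge 0.22021038826890435
-0.01 gap along n -0.03038209901543635 s from hinge 0.2160411164085747
0 gap along n -0.02400913595902438 s from hinge 0.20781256394671319
```

Run:
```python
from h import *
S=robot.calibration("scene"); im,d=robot.camera("scene"); im=im[:,:,::-1].copy()
o=st(); R0=Ro.from_quat(o["tool_rot"]).as_matrix()
for k in (0,.02,.05,.1):
    X=o["position"]-R0[:,2]*k; c=S["R"]@X+S["t"]; p=S["mtx"]@c/c[2]; u,v=int(p[0]),int(p[1]); print(k,p[:2],c[2],d[v-2:v+3,u].round(3))
    cv2.circle(im,(u,v),1,(0,0,255),-1)
for s in (.2,.24):
  for yy in (.0565,.115):
    a=.691; X=np.array([.735-s*np.cos(a)+.008*np.sin(a),yy,.133+s*np.sin(a)+.008*np.cos(a)]); c=S["R"]@X+S["t"]; p=S["mtx"]@c/c[2]; cv2.circle(im,(int(p[0]),int(p[1])),1,(255,0,255),-1)
cv2.imwrite('pics/s4.png',cv2.resize(im[180:300,240:360],(600,600),interpolation=2))
```

```text
t 3.4 p [0.5659 0.115  0.2537] F [ 0.23  0.26 -0.22] M [-0.112  0.053 -0.047] w 0.0006 q [0.007 0.391 1.469 0.    1.282 0.   ] yaw 0.0069 z [-5.e-04  0.e+00 -1.e+00]
0 [305.07536144 245.36537115] 1.0599033516723182 [1.033 1.029 1.029 1.026 1.025]
0.02 [304.74770472 240.03105418] 1.0430466926537347 [1.018 1.021 1.033 1.036 1.033]
0.05 [304.23586912 231.698268  ] 1.0177617041258595 [0.943 0.942 0.997 1.003 1.003]
0.1 [303.32385351 216.85047112] 0.9756200565794009 [0.922 0.925 0.932 0.935 0.936]
```

View pics/s4.png

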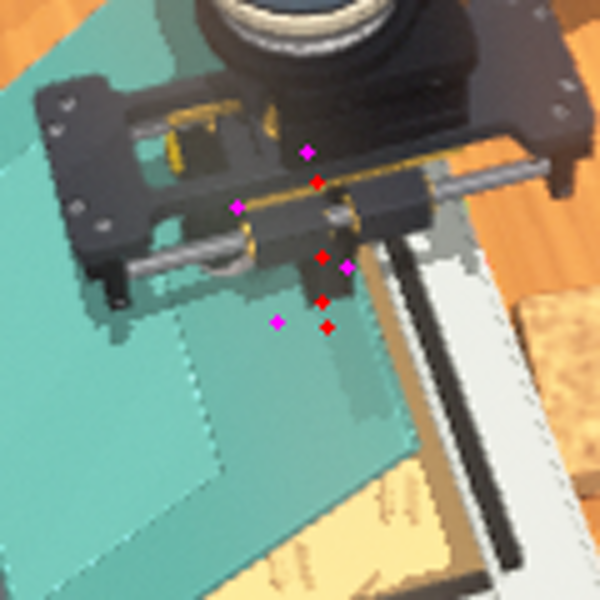

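Run:
```python
from h import *
im,d=robot.camera("wrist"); cv2.imwrite('pics/w2.png',im[:,:,::-1]); np.save('pics/w2.npy',d)
c=robot.calibration("wrist"); K=c["mtx"];H=c["hand_eye"]
v,u=np.mgrid[:480,:640]
P=np.stack([(u-K[0,2])/K[0,0]*d,(v-K[1,2])/K[1,1]*d,d],-1)@H[:3,:3].T+H[:3,3]
np.save('pics/w2P.npy',P)
for r in range(200,400,10): print(r,[tuple((P[r,k]*1000).round().astype(int)) for k in (290,305,320,335,350)])
t=np.linalg.inv(H)@[0,0,0,1]; print("tcp px",(K@t[:3])/t[2],t[2])
W=cloud("scene",robot.camera("scene")[1]); print([tuple((W[y,305]*1000).round().astype(int)) for y in range(225,250,2)])
```

```text
200 [(np.int64(46), np.int64(-15), np.int64(-32)), (np.int64(47), np.int64(-8), np.int64(-36)), (np.int64(46), np.int64(0), np.int64(-31)), (np.int64(45), np.int64(8), np.int64(-23)), (np.int64(43), np.int64(17), np.int64(-16))]
210 [(np.int64(41), np.int64(-16), np.int64(-31)), (np.int64(42), np.int64(-8), np.int64(-37)), (np.int64(41), np.int64(0), np.int64(-30)), (np.int64(39), np.int64(8), np.int64(-24)), (np.int64(38), np.int64(17), np.int64(-16))]
220 [(np.int64(36), np.int64(-16), np.int64(-32)), (np.int64(37), np.int64(-8), np.int64(-36)), (np.int64(35), np.int64(0), np.int64(-30)), (np.int64(34), np.int64(8), np.int64(-24)), (np.int64(32), np.int64(17), np.int64(-16))]
230 [(np.int64(30), np.int64(-16), np.int64(-31)), (np.int64(32), np.int64(-8), np.int64(-36)), (np.int64(30), np.int64(0), np.int64(-30)), (np.int64(28), np.int64(8), np.int64(-24)), (np.int64(26), np.int64(17), np.int64(-15))]
240 [(np.int64(25), np.int64(-16), np.int64(-32)), (np.int64(27), np.int64(-8), np.int64(-37)), (np.int64(24), np.int64(0), np.int64(-31)), (np.int64(22), np.int64(8), np.int64(-23)), 
[... 3474 characters left out ...]
6), np.int64(-141))]
tcp px [319.94362369 261.88609011   1.        ] 0.21473682627307555
[(np.int64(572), np.int64(153), np.int64(384)), (np.int64(572), np.int64(153), np.int64(377)), (np.int64(572), np.int64(152), np.int64(369)), (np.int64(566), np.int64(123), np.int64(318)), (np.int64(567), np.int64(126), np.int64(316)), (np.int64(566), np.int64(121), np.int64(301)), (np.int64(567), np.int64(124), np.int64(298)), (np.int64(567), np.int64(124), np.int64(291)), (np.int64(567), np.int64(122), np.int64(282)), (np.int64(569), np.int64(128), np.int64(284)), (np.int64(570), np.int64(133), np.int64(284)), (np.int64(570), np.int64(133), np.int64(278)), (np.int64(571), np.int64(137), np.int64(277))]
```

View pics/w2.png

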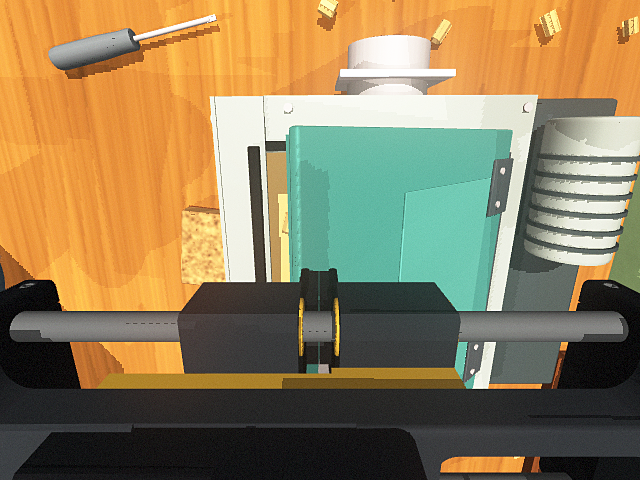

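Run:
```python
from h import *
d=np.load('pics/w1.npy'); c=robot.calibration("wrist"); K=c["mtx"];H=c["hand_eye"]
v,u=np.mgrid[:480,:640]
P=np.stack([(u-K[0,2])/K[0,0]*d,(v-K[1,2])/K[1,1]*d,d],-1)@H[:3,:3].T+H[:3,3]
for r in range(236,330,6): print(r,[tuple(int(x) for x in (P[r,k]*1000).round()) for k in (300,305,310,320,330,335,340)])
cv2.imwrite('pics/cw.png',cv2.hconcat([cv2.resize(cv2.imread(f'pics/{n}.png')[230:330,270:370],(400,400)) for n in('w1','w2')]))
```

```text
236 [(-6, -17, 78), (-7, -13, 80), (-8, -9, 85), (-11, 0, 92), (-13, 10, 99), (-14, 15, 103), (-16, 20, 109)]
242 [(-11, -17, 76), (-12, -13, 80), (-14, -9, 84), (-16, 0, 92), (-19, 10, 100), (-20, 15, 104), (-21, 20, 108)]
248 [(-17, -17, 77), (-18, -13, 80), (-20, -9, 85), (-22, 0, 93), (-25, 10, 100), (-26, 15, 104), (-28, 20, 109)]
254 [(-23, -17, 77), (-24, -13, 80), (-25, -9, 84), (-28, 0, 93), (-31, 10, 99), (-32, 15, 104), (-34, 20, 109)]
260 [(-28, -17, 77), (-29, -13, 80), (-30, -9, 82), (-34, 0, 91), (-26, 9, 70), (-25, 13, 69), (-26, 18, 72)]
266 [(-34, -18, 77), (-35, -13, 80), (-36, -9, 82), (-35, 0, 79), (-31, 9, 70), (-29, 13, 65), (-30, 17, 66)]
272 [(-39, -18, 76), (12, -8, -45), (10, -5, -40), (10, 0, -40), (11, 5, -43), (11, 7, -43), (-33, 17, 62)]
278 [(12, -10, -51), (12, -7, -52), (10, -5, -48), (10, 0, -47), (12, 5, -51), (12, 7, -52), (-39, 17, 61)]
284 [(38, -6, -115), (12, -7, -59), (10, -5, -55), (10, 0, -55), (11, 4, -58), (11, 7, -57), (38, 5, -115)]
290 [(38, -6, -119), (12, -7, -65), (10, -5, -61), (10, 0, -61), (11, 4, -63), (12, 6, -65), (39, 5, -120)]
296 [(37, -6, -119), (12, -7, -70), (10, -5, -67), (9, 0, -64), (10, 4, -67), (12, 6, -70), (38, 5, -122)]
302 [(37, -6, -122), (12, -6, -75), (10, -5, -73), (10, 0, -73), (10, 4, -73), (37, 3, -123), (38, 5, -125)]
308 [(36, -6, -125), (12, -6, -81), (10, -4, -77), (10, 0, -78), (10, 4, -77), (37, 3, -126), (38, 4, -127)]
314 [(35, -6, -126), (34, -4, -123), (33, -3, -123), (78, -1, -201), (33, 2, -123), (36, 3, -127), (38, 4, -130)]
320 [(35, -5, -129), (33, -4, -125), (32, -3, -124), (33, 0, -125), (32, 2, -124), (34, 3, -127), (37, 4, -132)]
326 [(33, -5, -128), (32, -4, -127), (31, -3, -125), (32, 0, -126), (32, 2, -127), (33, 3, -127), (35, 4, -132)]
```

View pics/cw.png

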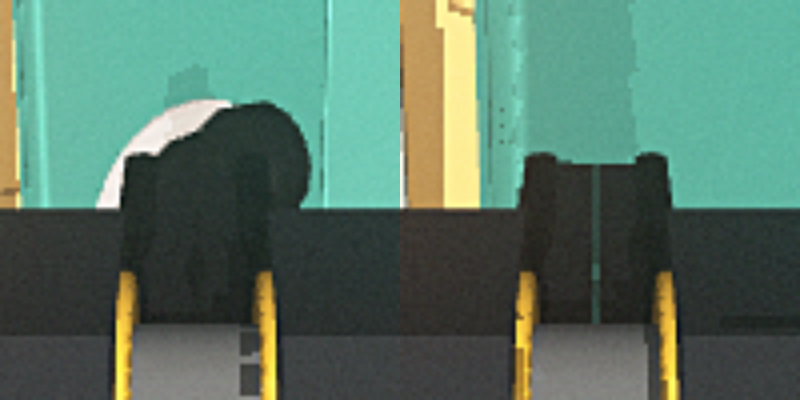

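>>> drive_tool(targets=[0, 1.1, 0.2, 0, 0, 0, 0, 1.1, 0.7, 0, 0, 0, 0, 0.9, 1.1, 0, 0, 0, 0, 0.7, 1.4, 0, 0, 0, 0, 0.5, 1.7, 0, 0, 0, 0, 0.1, 2.2, 0, 0, 0, 0, -0.3, 2.75, 0, 0, 0, 0, -0.7, 3.3, 0, 0, 0, 0, -1, 3.85, 0, 0, 0])

```text
time: 4.25
position: [0.555, 0.115, 0.2149]
tool_rot: [0.705, 0.71, -0.0, -0.0]
ft_force: [-0.2, -0.1, 1.2]
grip_width: 0.0005
```

```bash
python3 -c "
from h import *
o=st();c,n=hatch('s5');t=o['position']+[-.008,0,.037]; print((t-c)@n)
"
```

```text
t 4.25 p [0.555  0.115  0.2149] F [-0.21 -0.11  1.17] M [-0.087  0.089 -0.014] w 0.0005 q [0.007 0.415 1.545 0.    1.182 0.   ] yaw 0.0071 z [-0.001  0.    -1.   ]
hatch tilt 0.5259660308437197 ny 0.006731152917032568 5938 0.0017733650705949158 c [0.65572672 0.09100309 0.18950119]
-0.0005061066117391805
```

View pics/s5.png

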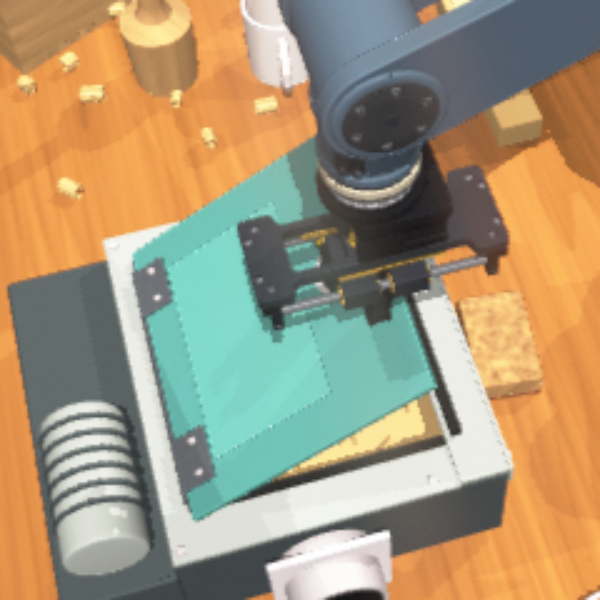

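>>> drive_tool(targets=[0, -0.3, 0.55, 0, 0, 0, 0, -0.65, 1.1, 0, 0, 0, 0, -0.95, 1.7, 0, 0, 0, 0, -1.25, 2.3, 0, 0, 0, 0, -1.5, 2.9, 0, 0, 0, 0, -1.8, 3.5, 0, 0, 0, 0, -2, 4.15, 0, 0, 0, 0, -2.25, 4.8, 0, 0, 0, 0, -2.45, 5.4, 0, 0, 0, 0, -2.65, 6.05, 0, 0, 0, 0, -2.8, 6.6, 0, 0, 0, 0, -2.9, 7, 0, 0, 0])

```text
time: 5.3
position: [0.5266, 0.1147, 0.1446]
tool_rot: [0.705, 0.71, -0.0, -0.0]
ft_force: [-0.3, -0.1, -0.1]
grip_width: 0.0001
```

```bash
python3 -c "
from h import *
o=st();c,n=hatch('s6');t=o['position']+[-.008,0,.037]; print((t-c)@n)
"
```

```text
t 5.3 p [0.5266 0.1147 0.1446] F [-0.33 -0.11 -0.15] M [-0.129  0.01   0.053] w 0.0001 q [ 0.007  0.466  1.69  -0.     0.986  0.   ] yaw 0.007 z [-9.e-04 -0.e+00 -1.e+00]
hatch tilt 0.18393979316340517 ny 0.0031490319042170073 6898 0.0020005290963965817 c [0.64049283 0.0905984  0.15941037]
-0.00037221399546299245
```

>>> drive_tool(targets=[0, -0.1, 0.5, 0, 0, 0, 0, -0.2, 1, 0, 0, 0, 0, -0.3, 1.4, 0, 0, 0, 0, -0.35, 1.75, 0, 0, 0, 0, -0.4, 2.05, 0, 0, 0, 0, -0.4, 2.25, 0, 0, 0, 0, -0.4, 2.4, 0, 0, 0])

```text
time: 5.93
position: [0.5228, 0.1147, 0.1211]
tool_rot: [0.705, 0.71, -0.0, -0.0]
ft_force: [-0.5, -0.6, 0.3]
grip_width: 0.0004
```

>>> drive_tool(targets=[0, 0, 0.15, 0, 0, 0, 0, 0, 0.3, 0, 0, 0])

```text
time: 6.1
position: [0.5231, 0.1147, 0.1184]
tool_rot: [0.705, 0.71, 0.0, 0.0]
ft_force: [-0.3, 0.0, 0.1]
grip_width: 0.0004
```

>>> drive_tool(targets=[0, 0, 0.15, 0, 0, 0, 0, 0, 0.3, 0, 0, 0])

```text
time: 6.27
position: [0.5231, 0.1147, 0.1154]
tool_rot: [0.705, 0.71, 0.0, 0.0]
ft_force: [-0.4, 0.7, 0.3]
grip_width: 0.0004
```

>>> drive_tool(targets=[0, 0, 0.1, 0, 0, 0, 0, 0, 0.2, 0, 0, 0])

```text
time: 6.43
position: [0.5231, 0.1147, 0.1134]
tool_rot: [0.705, 0.71, -0.0, 0.0]
ft_force: [-1.0, 0.6, -0.1]
grip_width: 0.0003
```

>>> drive_tool(targets=[0, 0, 0.1, 0, 0, 0, 0, 0, 0.2, 0, 0, 0])

```text
time: 6.6
position: [0.5231, 0.1147, 0.1116]
tool_rot: [0.705, 0.71, -0.0, -0.0]
ft_force: [0.1, -0.4, 4.1]
grip_width: 0.0003
```

```bash
python3 -c "
from h import *
o=st();c,n=hatch('s7');t=o['position']+[-.008,0,.037]; print((t-c)@n)
"
```

```text
t 6.6 p [0.5231 0.1147 0.1116] F [ 0.06 -0.36  4.13] M [-0.072  0.248  0.081] w 0.0003 q [ 0.007  0.511  1.729 -0.     0.902  0.   ] yaw 0.007 z [-0. -0. -1.]
hatch tilt 0.034273942155542275 ny 0.0018595909219569979 6846 0.001994884687266961 c [0.63716372 0.0879031  0.14488179]
-0.00044243763164154506
```

>>> drive_tool(targets=[0, 0, -1, 0, 0, 0, 0, 0, -4, 0, 0, 0, 0, 0, -7, 0, 0, 0, -3.5, 0.3, -8, 0, 0, 0, -7, 0.6, -8, 0, 0, 0, -10.5, 0.9, -8, 0, 0, 0, -13.5, 1.2, -8, 0, 0, 0, -13.5, 1.2, -8, 0, 0, 0, -13.5, 1.2, -8, 0, 0, 0], grip=-1)

```text
time: 7.4
position: [0.5365, -0.0218, 0.1921]
tool_rot: [0.706, 0.708, 0.0, 0.0]
ft_force: [0.1, 0.7, -0.1]
grip_width: 0.0527
```

```bash
python3 -c "
from h import *
o=st();np.save('pics/o3p.npy',np.r_[o['position'],o['tool_rot']])
im,d=robot.camera('wrist'); cv2.imwrite('pics/w3.png',im[:,:,::-1]); np.save('pics/w3.npy',d)
hatch('s8')
"
```

```text
t 7.4 p [ 0.5365 -0.0218  0.1921] F [ 0.12  0.69 -0.13] M [-0.1    0.009 -0.016] w 0.0527 q [-0.249  0.4    1.646  0.     1.094 -0.253] yaw 0.0036 z [ 1.1e-03  1.0e-04 -1.0e+00]
hatch tilt 0.03207749059825868 ny 0.0007859513822066085 9081 0.002042011980459688 c [0.61817978 0.07325829 0.145454  ]
```

View pics/w3.png

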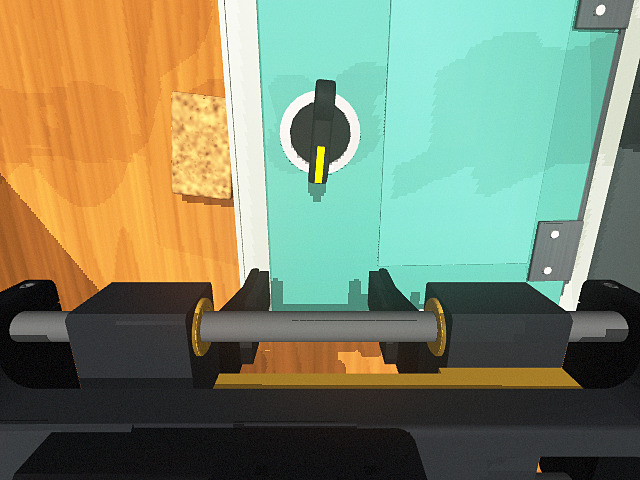

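```bash
cat >> h.py <<'E'
def wcloud(d,pq):
    c=robot.calibration("wrist"); K=c["mtx"];H=c["hand_eye"]
    v,u=np.mgrid[:480,:640]
    P=np.stack([(u-K[0,2])/K[0,0]*d,(v-K[1,2])/K[1,1]*d,d],-1)@H[:3,:3].T+H[:3,3]
    return P, P@Ro.from_quat(pq[3:]).as_matrix().T+pq[:3]
E
python3 - <<'E'
from h import *
pq=np.load('pics/o3p.npy'); d=np.load('pics/w3.npy'); P,W=wcloud(d,pq); im=cv2.imread('pics/w3.png')
# panel plane
m=np.zeros((480,640),bool); m[20:250,390:550]=1; m[20:60,270:380]=1
c,n,k,s=plane(W[m]); print("panel",c,n,s,"tilt",np.arctan2(n[0],n[2]))
h=(W-c)@n
w=(h>.025)&(h<.045); w[:, :270]=0; w[:,370:]=0; w[240:]=0;w[:60]=0
r=cv2.minAreaRect(np.argwhere(w)[:,::-1].astype(np.float32)); print("px",r,w.sum())
Q=W[w]; r2=cv2.minAreaRect((Q[:,:2]*1000).astype(np.float32)); print(r2,"z",Q[:,2].min(),np.median(Q[:,2]),Q[:,2].max(),"h",np.median(h[w]),h[w].max())
xy=Q[:,:2]-Q[:,:2].mean(0); v=np.linalg.svd(xy,full_matrices=False)[2][0]; v*=np.sign(-v[1]); print("mean",Q.mean(0),"pointer dir",v,"knob angle",np.arctan2(-v[0],-v[1]))
# foot ring: white
hsv=cv2.cvtColor(im,cv2.COLOR_BGR2HSV); f=(hsv[...,1]<50)&(hsv[...,2]>150); f[:, :270]=0; f[:,370:]=0; f[200:]=0;f[:80]=0
F=W[f]; print("ring",f.sum(),cv2.minEnclosingCircle((F[:,:2]*1000).astype(np.float32)),np.median(F[:,2]), np.median(h[f]))
for r in range(268,300,6): print(r,[tuple(int(x) for x in (P[r,k]*1000).round()) for k in (250,258,264,370,376,384)])
E
```

```text
panel [0.6315189  0.06109738 0.14695588] [0.03009987 0.00198856 0.99954492] 0.0007988345212801235 tilt 0.030104472535367296
px ((322.0270080566406, 131.16217041015625), (20.414779663085938, 103.9877700805664), 4.573921203613281) 1986
((537.1985473632812, 57.432613372802734), (62.034244537353516, 12.22584342956543), 85.24292755126953) z 0.1745884770236096 0.18059227933957045 0.1860655298789314 h 0.030774912465869303 0.036141390852123444
mean [0.53723748 0.05862906 0.18018233] pointer dir [-0.08481437 -0.99639677] knob angle 0.08491638637625272
ring 1899 ((536.1655883789062, 57.401832580566406), 28.256168365478516) 0.150396824254494 0.0005216694134630793
268 [(-28, -58, 58), (-29, -52, 59), (-28, -46, 57), (-22, 40, 44), (-22, 44, 44), (-23, 51, 45)]
274 [(12, -35, -47), (10, -32, -42), (10, -29, -43), (11, 25, -44), (10, 29, -42), (12, 32, -46)]
280 [(12, -34, -54), (10, -31, -50), (10, -28, -50), (7, 25, -43), (10, 27, -50), (12, 31, -53)]
286 [(12, -32, -60), (10, -30, -56), (9, -27, -54), (4, 25, -44), (9, 26, -55), (10, 30, -57)]
292 [(10, -32, -63), (10, -28, -63), (5, -27, -54), (2, 25, -46), (9, 25, -61), (10, 29, -63)]
298 [(10, -31, -69), (9, -28, -67), (3, -27, -55), (-1, 25, -47), (6, 26, -62), (10, 28, -69)]
```

>>> drive_tool(targets=[3, 0, 0, 0, 0, 2, 6, 0, 0, 0, 0, 4, 8, 0.1, 0, 0, 0, 5.1, 8, 0.1, 0, 0, 0, 5.1, 8, 0.1, 0, 0, 0, 5.1], grip=-1)

```text
time: 7.92
position: [0.5358, 0.0619, 0.1915]
tool_rot: [0.734, 0.679, -0.0, -0.0]
ft_force: [0.2, -0.8, 0.2]
grip_width: 0.0857
```

```bash
python3 -c "
from h import *
o=st();rel([.5372,.0578,.119],rot(-.085))
"
```

```text
t 7.92 p [0.5358 0.0619 0.1915] F [ 0.19 -0.82  0.2 ] M [-0.094  0.07   0.034] w 0.0857 q [-0.092  0.405  1.64  -0.     1.098 -0.015] yaw -0.0772 z [-4.e-04 -3.e-04 -1.e+00]
shift cm [-0.39  0.17  7.25] turn deg [-0.02  0.02  0.45]
```

>>> drive_tool(targets=[-0.3, 0.1, 2, 0, 0, 0.4, -0.3, 0.1, 4, 0, 0, 0.4, -0.3, 0.1, 5.5, 0, 0, 0.4, -0.3, 0.1, 6.5, 0, 0, 0.4, -0.3, 0.1, 7, 0, 0, 0.4, -0.3, 0.1, 7.2, 0, 0, 0.4, -0.3, 0.1, 7.2, 0, 0, 0.4])

```text
time: 8.5
position: [0.5374, 0.0564, 0.1194]
tool_rot: [0.738, 0.675, -0.0, 0.0]
ft_force: [1.8, 0.2, 0.1]
grip_width: 0.0874
```

```bash
python3 -c "
from h import *
o=st();rel([.5372,.0578,.119],rot(-.085))
im,d=robot.camera('wrist'); cv2.imwrite('pics/w4.png',im[:,:,::-1]); np.save('pics/w4.npy',d)
"
```

```text
t 8.5 p [0.5374 0.0564 0.1194] F [1.82 0.21 0.1 ] M [-0.108  0.07   0.016] w 0.0874 q [-0.102  0.504  1.711 -0.     0.927 -0.013] yaw -0.0891 z [-1.e-04 -1.e-04 -1.e+00]
shift cm [ 0.13 -0.03  0.04] turn deg [-0.    0.01 -0.23]
```

View pics/w4.png

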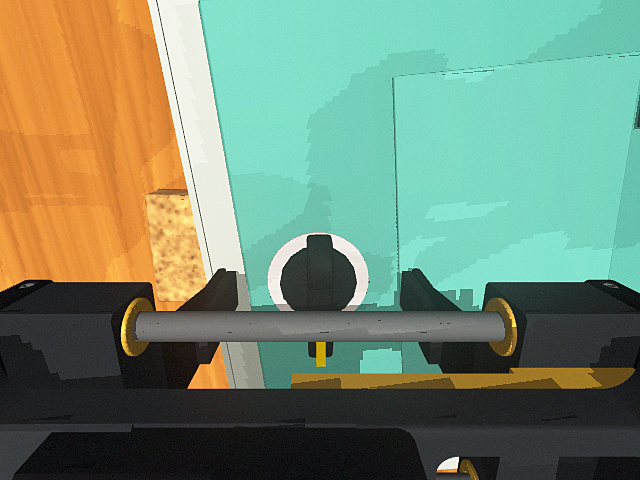

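>>> drive_tool(targets=[0.1, 0, 0, 0, 0, 0, 0.1, 0, 0, 0, 0, 0, 0.1, 0, 0, 0, 0, 0, 0.1, 0, 0, 0, 0, 0, 0.1, 0, 0, 0, 0, 0, 0.1, 0, 0, 0, 0, 0, 0.1, 0, 0, 0, 0, 0, 0.1, 0, 0, 0, 0, 0, 0.1, 0, 0, 0, 0, 0, 0.1, 0, 0, 0, 0, 0, 0.1, 0, 0, 0, 0, 0], grip=1, squeeze=30)

```text
time: 9.47
position: [0.5373, 0.0577, 0.1194]
tool_rot: [0.738, 0.675, -0.0, -0.0]
ft_force: [0.2, 0.2, -0.3]
grip_width: 0.0217
```

```bash
python3 -c "
from h import *
st()
im,d=robot.camera('wrist'); cv2.imwrite('pics/w5.png',im[:,:,::-1]); np.save('pics/w5.npy',d)
st()"
```

```text
t 9.47 p [0.5373 0.0577 0.1194] F [ 0.19  0.19 -0.31] M [-0.092  0.04  -0.012] w 0.0217 q [-0.1    0.504  1.71   0.     0.927 -0.011] yaw -0.089 z [-1.e-04  0.e+00 -1.e+00]
t 9.52 p [0.5373 0.0577 0.1194] F [-0.31 -0.08  0.13] M [-0.082  0.07   0.027] w 0.0177 q [-0.1    0.504  1.711 -0.     0.927 -0.011] yaw -0.0889 z [-1.e-04 -0.e+00 -1.e+00]
```

View pics/w5.png

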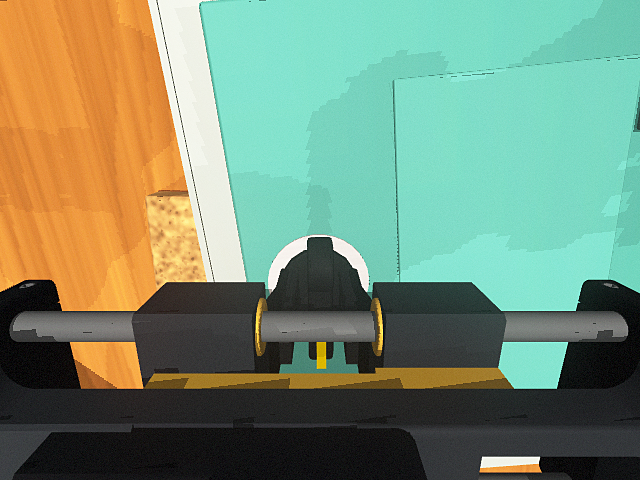

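Nearly closed and well centred on the wing. Let the jaws settle, then press.

>>> drive_tool(targets=[0, 0, 0, 0, 0, 0, 0, 0, 0, 0, 0, 0, 0, 0, 0, 0, 0, 0])

```text
time: 9.77
position: [0.5376, 0.0577, 0.1195]
tool_rot: [0.738, 0.675, 0.0, 0.0]
ft_force: [2.1, -0.5, -0.3]
grip_width: 0.0121
```

>>> drive_tool(targets=[0, 0, 0.1, 0, 0, 0, 0, 0, 0.2, 0, 0, 0, 0, 0, 0.2, 0, 0, 0])

```text
time: 10.02
position: [0.5375, 0.0577, 0.1178]
tool_rot: [0.738, 0.675, 0.0, 0.0]
ft_force: [0.9, 0.0, 4.0]
grip_width: 0.0118
```

```bash
python3 -c "
from h import *
st()"
```

```text
t 10.02 p [0.5375 0.0577 0.1178] F [0.87 0.02 4.02] M [-0.053  0.254  0.01 ] w 0.0118 q [-0.1    0.507  1.712 -0.     0.922 -0.011] yaw -0.0889 z [ 5.e-04 -1.e-04 -1.e+00]
```

>>> drive_tool(targets=[0, 0, 0.1, 0, 0, 0, 0, 0, 0.2, 0, 0, 0, 0, 0, 0.2, 0, 0, 0])

```text
time: 10.27
position: [0.5373, 0.0577, 0.1161]
tool_rot: [0.738, 0.675, 0.0, 0.0]
ft_force: [-1.3, 0.3, 7.3]
grip_width: 0.0119
```

>>> drive_tool(targets=[0, 0, 0.1, 0, 0, 0, 0, 0, 0.1, 0, 0, 0])

```text
time: 10.43
position: [0.5372, 0.0577, 0.1154]
tool_rot: [0.738, 0.675, -0.0, 0.0]
ft_force: [-1.8, 0.2, 8.0]
grip_width: 0.0121
```

>>> drive_tool(targets=[0, 0, 0.1, 0, 0, 0, 0, 0, 0.1, 0, 0, 0])

```text
time: 10.6
position: [0.5371, 0.0577, 0.1149]
tool_rot: [0.738, 0.675, 0.0, 0.0]
ft_force: [-2.3, -0.2, 12.1]
grip_width: 0.0119
```

>>> drive_tool(targets=[0, 0, 0.05, 0, 0, 0, 0, 0, 0.05, 0, 0, 0])

```text
time: 10.77
position: [0.5372, 0.0577, 0.1149]
tool_rot: [0.738, 0.675, 0.0, 0.0]
ft_force: [-2.7, -0.7, 14.4]
grip_width: 0.0122
```

>>> drive_tool(targets=[0, 0, 0.05, 0, 0, 0, 0, 0, 0.05, 0, 0, 0])

```text
time: 10.93
position: [0.5372, 0.0577, 0.1148]
tool_rot: [0.738, 0.675, 0.0, 0.0]
ft_force: [-5.4, 0.2, 17.2]
grip_width: 0.0122
```

```bash
python3 -c "
from h import *
st();hatch();st()"
```

```text
t 10.93 p [0.5372 0.0577 0.1148] F [-5.38  0.19 17.18] M [-0.086  0.995  0.038] w 0.0122 q [-0.1    0.511  1.715 -0.     0.915 -0.011] yaw -0.0886 z [ 7.e-04 -4.e-04 -1.e+00]
hatch tilt 0.011828950290822576 ny 0.0017328107438607141 7258 0.0020393361758498916 c [0.6312322  0.09418782 0.14275004]
t 10.98 p [0.5372 0.0577 0.1148] F [-4.65 -0.2  16.6 ] M [-0.138  0.947  0.063] w 0.0119 q [-0.1    0.511  1.715 -0.     0.915 -0.011] yaw -0.0886 z [ 7.e-04 -4.e-04 -1.e+00]
```

>>> drive_tool(targets=[0, -0.02, 0, 0, 0, 2, 0, -0.03, 0, 0, 0, 5, 0, -0.03, 0, 0, 0, 8, 0, -0.03, 0, 0, 0, 11, 0, -0.03, 0, 0, 0, 14, 0, -0.03, 0, 0, 0, 16, 0, -0.03, 0, 0, 0, 16])

```text
time: 11.57
position: [0.5374, 0.0576, 0.1148]
tool_rot: [0.825, 0.565, 0.001, 0.001]
ft_force: [-3.2, -0.6, 16.6]
grip_width: 0.0119
```

```bash
python3 -c "
from h import *
st()"
```

```text
t 11.57 p [0.5374 0.0576 0.1148] F [-3.17 -0.59 16.6 ] M [-0.096  0.871 -0.048] w 0.0119 q [-0.1    0.511  1.716 -0.     0.913  0.27 ] yaw -0.3693 z [ 1.8e-03 -5.0e-04 -1.0e+00]
```

>>> drive_tool(targets=[0, 0, 0, 0, 0, 2, 0, 0, 0, 0, 0, 4, 0, 0, 0, 0, 0, 6, 0, 0, 0, 0, 0, 8, 0, 0, 0, 0, 0, 8])

```text
time: 11.98
position: [0.5375, 0.0576, 0.1148]
tool_rot: [0.862, 0.506, 0.001, 0.001]
ft_force: [-3.2, -0.3, 16.6]
grip_width: 0.0118
```

```bash
python3 -c "
from h import *
st()"
```

```text
t 11.98 p [0.5375 0.0576 0.1148] F [-3.24 -0.34 16.6 ] M [-0.115  0.86  -0.038] w 0.0118 q [-0.1    0.511  1.716 -0.     0.913  0.409] yaw -0.5088 z [ 2.e-03 -6.e-04 -1.e+00]
```

>>> drive_tool(targets=[0, 0, 0, 0, 0, 2, 0, 0, 0, 0, 0, 4, 0, 0, 0, 0, 0, 4])

```text
time: 12.23
position: [0.5375, 0.0576, 0.1148]
tool_rot: [0.879, 0.476, 0.001, 0.001]
ft_force: [-2.8, 0.2, 16.6]
grip_width: 0.0118
```

```bash
python3 -c "
from h import *
st()"
```

```text
t 12.23 p [0.5375 0.0576 0.1148] F [-2.83  0.17 16.63] M [-0.204  0.866  0.012] w 0.0118 q [-0.1    0.511  1.716 -0.     0.913  0.479] yaw -0.5787 z [ 2.e-03 -6.e-04 -1.e+00]
```

>>> drive_tool(targets=[0, 0, 0, 0, 0, 3, 0, 0, 0, 0, 0, 6, 0, 0, 0, 0, 0, 9, 0, 0, 0, 0, 0, 12, 0, 0, 0, 0, 0, 12])

```text
time: 12.65
position: [0.5377, 0.0574, 0.1148]
tool_rot: [0.925, 0.381, 0.001, 0.001]
ft_force: [-3.7, -0.5, 16.9]
grip_width: 0.0116
```

```bash
python3 -c "
from h import *
st()"
```

```text
t 12.65 p [0.5377 0.0574 0.1148] F [-3.69 -0.52 16.88] M [-0.173  0.835 -0.026] w 0.0116 q [-1.000e-01  5.110e-01  1.716e+00 -1.000e-03  9.130e-01  6.890e-01] yaw -0.7888 z [ 2.3e-03 -8.0e-04 -1.0e+00]
```

>>> drive_tool(targets=[0, 0, 0, 0, 0, 4, 0, 0, 0, 0, 0, 8, 0, 0, 0, 0, 0, 12, 0, 0, 0, 0, 0, 16, 0, 0, 0, 0, 0, 20, 0, 0, 0, 0, 0, 20])

```text
time: 13.15
position: [0.5378, 0.0572, 0.1148]
tool_rot: [0.977, 0.215, 0.001, 0.001]
ft_force: [-1.9, -1.7, 16.3]
grip_width: 0.0115
```

```bash
python3 -c "
from h import *
st()"
```

```text
t 13.15 p [0.5378 0.0572 0.1148] F [-1.89 -1.65 16.33] M [-0.311  0.883 -0.046] w 0.0115 q [-1.000e-01  5.110e-01  1.715e+00 -1.000e-03  9.130e-01  1.039e+00] yaw -1.1384 z [ 0.0025 -0.0011 -1.    ]
```

>>> drive_tool(targets=[0, 0, 0, 0, 0, 4, 0, 0, 0, 0, 0, 8, 0, 0, 0, 0, 0, 12, 0, 0, 0, 0, 0, 16, 0, 0, 0, 0, 0, 20, 0, 0, 0, 0, 0, 22, 0, 0, 0, 0, 0, 22])

```text
time: 13.73
position: [0.5379, 0.0569, 0.1148]
tool_rot: [1.0, 0.025, 0.001, 0.001]
ft_force: [-2.7, -1.5, 16.3]
grip_width: 0.0116
```

```bash
python3 -c "
from h import *
st()"
```

```text
t 13.73 p [0.5379 0.0569 0.1148] F [-2.72 -1.48 16.27] M [-0.431  0.881 -0.031] w 0.0116 q [-0.1    0.511  1.715 -0.002  0.912  1.422] yaw -1.521 z [ 0.0026 -0.0017 -1.    ]
```

>>> drive_tool(targets=[0, 0, 0, 0, 0, 1, 0, 0, 0, 0, 0, 2, 0, 0, 0, 0, 0, 3, 0, 0, 0, 0, 0, 3])

```text
time: 14.07
position: [0.5379, 0.0569, 0.1148]
tool_rot: [1.0, -0.0, 0.001, 0.001]
ft_force: [-2.7, -1.8, 16.0]
grip_width: 0.0118
```

```bash
python3 -c "
from h import *
st()"
```

```text
t 14.07 p [0.5379 0.0569 0.1148] F [-2.66 -1.81 15.97] M [-0.354  0.842  0.183] w 0.0118 q [-0.1    0.511  1.715 -0.002  0.912  1.473] yaw -1.5716 z [ 0.0026 -0.0019 -1.    ]
```

>>> drive_tool(targets=[0, 0, -0.1, 0, 0, 0, 0, 0, -0.2, 0, 0, 0, 0, 0, -0.2, 0, 0, 0])

```text
time: 14.32
position: [0.5379, 0.0569, 0.1156]
tool_rot: [1.0, -0.0, 0.001, 0.001]
ft_force: [0.8, -1.9, 8.4]
grip_width: 0.0119
```

```bash
python3 -c "
from h import *
st()"
```

```text
t 14.32 p [0.5379 0.0569 0.1156] F [ 0.8  -1.89  8.4 ] M [-0.431  0.54   0.187] w 0.0119 q [-0.1    0.51   1.714 -0.002  0.915  1.472] yaw -1.5713 z [ 0.0023 -0.0017 -1.    ]
```

>>> drive_tool(targets=[0, 0, -0.05, 0, 0, 0, 0, 0, -0.1, 0, 0, 0, 0, 0, -0.1, 0, 0, 0])

```text
time: 14.57
position: [0.5379, 0.0569, 0.1159]
tool_rot: [1.0, -0.0, 0.001, 0.001]
ft_force: [2.0, -3.2, 4.6]
grip_width: 0.0117
```

```bash
python3 -c "
from h import *
st();hatch()"
```

```text
t 14.57 p [0.5379 0.0569 0.1159] F [ 1.99 -3.17  4.61] M [-0.608  0.255  0.259] w 0.0117 q [-0.1    0.51   1.714 -0.002  0.916  1.472] yaw -1.5717 z [ 0.0018 -0.0015 -1.    ]
hatch tilt 0.01789076167031842 ny 0.002889058608136239 7712 0.002027517476046095 c [0.63284368 0.08447978 0.14328199]
```

>>> drive_tool(targets=[0, 0, -0.05, 0, 0, 0, 0, 0, -0.05, 0, 0, 0, 0, 0, -0.1, 0, 0, 0, 0, 0, -0.1, 0, 0, 0, 0, 0, -0.1, 0, 0, 0, 0, 0, -0.1, 0, 0, 0, 0, 0, -0.1, 0, 0, 0, 0, 0, -0.1, 0, 0, 0], grip=-1)

```text
time: 15.28
position: [0.5369, 0.0578, 0.1164]
tool_rot: [1.0, -0.001, -0.0, -0.0]
ft_force: [1.2, -0.0, -0.2]
grip_width: 0.0576
```

```bash
python3 -c "
from h import *
st()"
```

```text
t 15.28 p [0.5369 0.0578 0.1164] F [ 1.16 -0.03 -0.22] M [-0.068  0.115  0.004] w 0.0576 q [-0.1    0.509  1.714  0.     0.919  1.473] yaw -1.5725 z [-2.e-04  1.e-04 -1.e+00]
```

>>> drive_tool(targets=[0, 0, -1, 0, 0, 0, 0, 0, -3, 0, 0, 0, 0, 0, -6, 0, 0, 0, 0, 0, -9, 0, 0, 0, -3, 0, -10, 0, 0, 0, -6, 0, -10, 0, 0, 0, -9, 0, -10, 0, 0, 0, -9, 0, -10, 0, 0, 0, -9, 0, -10, 0, 0, 0])

```text
time: 16.03
position: [0.4456, 0.0581, 0.2173]
tool_rot: [1.0, -0.001, 0.0, 0.0]
ft_force: [0.2, 0.5, 0.6]
grip_width: 0.0868
```

Run:
```python
from h import *
o=st();pq=np.r_[o['position'],o['tool_rot']]
im,d=robot.camera('wrist'); im=im[:,:,::-1].copy(); cv2.imwrite('pics/w6.png',im)
P,W=wcloud(d,pq); np.save('pics/W6.npy',W)
hatch('s9')
im,d=robot.camera('top'); cv2.imwrite('pics/t9.png',im[:,:,::-1])
```

```text
t 16.03 p [0.4456 0.0581 0.2173] F [0.23 0.51 0.61] M [-0.104  0.153  0.025] w 0.0868 q [-0.12   0.245  1.813  0.     1.083  1.453] yaw -1.5725 z [ 7.e-04 -0.e+00 -1.e+00]
hatch tilt 0.014292432715762351 ny 0.0012917630082506354 8722 0.002018834584193617 c [0.6199806  0.0764976  0.14340627]
```

View pics/w6.png

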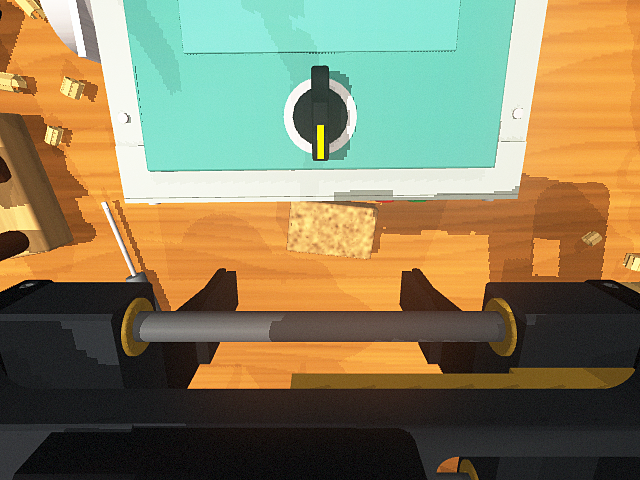

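View pics/t9.png

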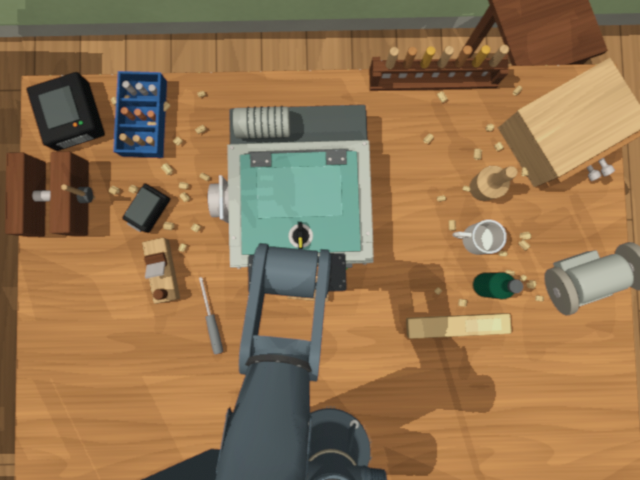

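Run:
```python
from h import *
W=np.load('pics/W6.npy'); z=W[...,2]
m=np.zeros((480,640),bool); m[50:165,290:350]=1; m&=(z>.170)&(z<.19)
Q=W[m]; v=np.linalg.svd(Q[:,:2]-Q[:,:2].mean(0),full_matrices=False)[2][0]; v*=-np.sign(v[0]); print(m.sum(),v,"knob angle",np.arctan2(-v[0],-v[1]))
E0=[W[160:166,200:270].reshape(-1,3), W[60:66,200:270].reshape(-1,3)]
for e in E0: print(np.median(e,0))
R=W[175:190,200:300].reshape(-1,3);print("rail",np.median(R,0))
print(hatch()[0]); st(); print(robot.hand_in())
```

```text
1620 [-0.99998465 -0.00554043] knob angle 1.5652558637667904
[0.50148509 0.12544228 0.14627598]
[0.57393827 0.12050705 0.14489565]
rail [0.48431419 0.11694817 0.13418315]
hatch tilt 0.015384792792205781 ny 0.001101367280342098 8713 0.002030738369290215 c [0.62026606 0.07670512 0.14341823]
[0.62026606 0.07670512 0.14341823]
t 16.23 p [0.4487 0.0577 0.2169] F [ 0.33  0.33 -0.16] M [-0.111  0.163 -0.062] w 0.087 q [-0.12   0.249  1.808  0.     1.082  1.453] yaw -1.5726 z [ 1.9e-03 -2.0e-04 -1.0e+00]
the job is handed in; nothing more can be done
None
```

The hatch is closed and latched, and I handed the job in at 16.2 s of the allowed 64 s.

- **Closing:** I swung the hatch down slowly with the closed fingertips until it sat on its seal, at about 4 N. I then pinched the wing knob and pressed down to the hard stop. The force there was about 17 N, under the 28 N denting limit.
- **Turning:** I turned the knob clockwise in small steps. There was no jam at the frame edge (moment up to about 0.05 N m), and it reached its stop at about 0.18 N m. I then eased off the press, let go and backed away.

**Last checks, with the robot touching nothing:**
- The knob measures 1.565 rad, against 1.571 at its stop, and the pointer faces the front.
- The hatch stays down by itself at about 0.015 rad. It measured 0.012 rad when pressed fully closed and about 0.031 rad when it was unlatched on the seal.
- By eye, the bystanders look unmoved in the last top picture.

**Disagreements:**
- The fingertips really end about 37 mm short of the reported TCP. The wrist camera, the scene camera and the contact with the hatch all showed this. I first noticed when my first push moved the hatch by only about 3 mm near its front edge, and I allowed for the offset from then on.
- The steel front rail measured about 4 mm higher than its nominal height, within the stated tolerance.

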